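Stand a small breadboard level on three matching pedestal posts

TASK

Set the small aluminium breadboard up level on the isolation cups: stand one of the three pedestal posts of equal length upright in each of the three black rubber cups, then take the breadboard by its post holder and lay it flat on top of the three posts, with its middle over the middle of the three. The shorter and the longer post would make it slope, so leave those two standing where they are.

Things in the scene. Friction and masses are not known exactly. Their poses are not given: they have to be found in the camera images.
- post_75_a_mid (a point): bare steel pedestal post standing upright on the table: round shaft 25 mm in diameter on a round foot 32 mm in diameter and 7 mm thick, flat top, 75 mm tall in all; one of the three of equal, middle length. Loose. This point is on its axis, half-way up (37.5 mm above its underside); z points up along the post
- post_75_b_mid (a point): bare steel pedestal post standing upright on the table: round shaft 25 mm in diameter on a round foot 32 mm in diameter and 7 mm thick, flat top, 75 mm tall in all; one of the three of equal, middle length. Loose. This point is on its axis, half-way up (37.5 mm above its underside); z points up along the post
- post_75_c_mid (a point): bare steel pedestal post standing upright on the table: round shaft 25 mm in diameter on a round foot 32 mm in diameter and 7 mm thick, flat top, 75 mm tall in all; one of the three of equal, middle length. Loose. This point is on its axis, half-way up (37.5 mm above its underside); z points up along the post
- post_50_mid (a point): bare steel pedestal post standing upright on the table: round shaft 25 mm in diameter on a round foot 32 mm in diameter and 7 mm thick, flat top, 50 mm tall in all; the short one, clearly lower than the other four. Loose. This point is on its axis, half-way up (25 mm above its underside); z points up along the post
- post_100_mid (a point): bare steel pedestal post standing upright on the table: round shaft 25 mm in diameter on a round foot 32 mm in diameter and 7 mm thick, flat top, 100 mm tall in all; the long one, clearly taller than the other four. Loose. This point is on its axis, half-way up (50 mm above its underside); z points up along the post
- cup_a_seat (a point): one of three equal black rubber cups fixed to the table in a triangle about 104 mm apart, whose place and turn vary: a round dish 64 mm wide outside and 10 mm high, its wall flaring from 48 mm inside at the floor to 54 mm at the rim; this point is the middle of its floor, 5 mm above the table, where a post's foot stands
- cup_b_seat (a point): one of three equal black rubber cups fixed to the table in a triangle about 104 mm apart, whose place and turn vary: a round dish 64 mm wide outside and 10 mm high, its wall flaring from 48 mm inside at the floor to 54 mm at the rim; this point is the middle of its floor, 5 mm above the table, where a post's foot stands
- cup_c_seat (a point): one of three equal black rubber cups fixed to the table in a triangle about 104 mm apart, whose place and turn vary: a round dish 64 mm wide outside and 10 mm high, its wall flaring from 48 mm inside at the floor to 54 mm at the rim; this point is the middle of its floor, 5 mm above the table, where a post's foot stands
- platform_grip (a point): loose breadboard, lying flat: bright aluminium plate 160x160x10 mm with a grid of small holes, 0.55 kg; at its middle a black post holder on a 70x32 mm foot along x: tube 26 mm in diameter, 20 to 70 mm above the plate's underside, thumb screw sticking out to -y as far as 26 mm (so grip across x). This point: on the tube's axis, 50 mm above the underside; x, y along the edges, z up
There are look-alikes about, which are no part of the job. What is shaped like the part that bears post_100_mid but pink or purple is not meant.

How it is judged:
On the way:
1. the three posts of equal length stand upright, one in each cup (horizontal distance between any of post_75_a_mid, post_75_b_mid, post_75_c_mid and cup_a_seat below 0.011 m and horizontal distance between any of post_75_a_mid, post_75_b_mid, post_75_c_mid and cup_b_seat below 0.011 m and horizontal distance between any of post_75_a_mid, post_75_b_mid, post_75_c_mid and cup_c_seat below 0.011 m and angle between each of post_75_a_mid, post_75_b_mid, post_75_c_mid's own z axis and vertical below 0.06 rad and height (world z) of post_75_a_mid between 0.0385 and 0.0465 m and height (world z) of post_75_b_mid between 0.0385 and 0.0465 m and height (world z) of post_75_c_mid between 0.0385 and 0.0465 m), for 0.2 s.
At the end, for the whole second after the job is handed in: One 75 mm post upright (0.06 rad) on the floor of each cup, within 11 mm of its middle; breadboard at rest on them, level to 0.03 rad, underside 76 to 84 mm up, centre under 80 mm from each cup; short and long posts upright within 30 mm of their start; all released (all of step 1 and height (world z) of platform_grip between 0.126 and 0.134 m and angle between platform_grip's own z axis and vertical below 0.03 rad and horizontal distance between platform_grip and cup_a_seat below 0.08 m and horizontal distance between platform_grip and cup_b_seat below 0.08 m and horizontal distance between platform_grip and cup_c_seat below 0.08 m and distance of each of post_50_mid, post_100_mid from where it was at the start of the episode below 0.03 m and angle between each of post_50_mid, post_100_mid's own z axis and vertical below 0.06 rad and linear speed of platform below 0.01 m/s and angular speed of platform below 0.05 rad/s); the robot touches nothing.
It fails at once if the short or the long post is moved more than 30 mm (distance of any of post_50_mid, post_100_mid from where it was at the start of the episode above 0.03 m).
It also fails if it takes over 120 s, if anything falls off the work surface, if the arm or the gripper's body presses on something with over 40 N, if the wrist force passes 120 N, or if a joint passes its speed limit or range.

ROBOT

A 7-joint arm with a two-finger parallel gripper is mounted at the origin on the work surface; the furniture and walls round the work are solid. World frame = base frame: x ahead of the robot, y to its left, z up, the work surface at z = 0. Lengths are in m, angles in rad, forces in N, time in s.
With the tool pointing down it reaches from about 0.4 to 0.875 m from the base axis. Payload 6.5 kg.
Tool frame: the origin (TCP) lies on the centre line of the jaws, within the pads' length; the fingertips stand 14 mm ahead of it and the grasp point (between the pads) lies 5 mm behind it; z points along the fingers, y is the line along which they close (so a half turn about z gives the same grasp; the last joint's range is limited). The gripper opens to 88 mm and grips with 3 to 60 N. Pads are 18 mm wide; open, the fingers measure 123 mm over their backs; the gripper's body (75 mm by 187 mm) begins 45 mm behind the grasp point.
Start: joints at [1.194, 0.536, -0.004, 1.538, 0.003, 1.067, -0.071], TCP at [0.199, -0.619, 0.253] pointing down, gripper open.
Joint ranges: [-2.7, 2.7], [-0.37, 2.16], [-1.27, 1.26], [0.24, 2.4], [-1.31, 4.45], [0.19, 1.91], [-2.76, 2.76]. Speed limits (rad/s): [2.39, 2.39, 3.14, 3.14, 3.14, 3.14, 3.14].

INTERFACE

Orientations are given as a unit quaternion [w, x, y, z].
In Python, from workcell import robot gives the robot as it stands.
- The arm moves only by the tool play_rows, never from a script. Its argument "series" is a list of rows, each a list of 7 numbers: the finger opening in mm, from 0 to 88.1, then the shift along the tool's x, y, z normalised to -1 to 1, where 1 is 120 mm, then the turn, a rotation vector about the tool's x, y, z normalised to -1 to 1, where 1 is 2 pi rad. A call has 1 to 5 rows; each row is the pose to reach, as a shift and turn from the pose commanded when the call began, along the tool's axes at that moment, turning the shorter way round; what a row does not reach only later rows make up. A row lasts 1/10 s, in which the tool goes at most 50 mm and 8.59 degrees, less where a joint would pass 70% of its speed; a pose out of reach is approached as far as the arm can. A call with a number of a shift or a turn outside -1 to 1 is refused whole. A call with a gripper value outside its range is refused whole. The fingers move at their own pace and stop on an object; "grip_force" is the grip in N (left out, the last holds). Time passes only in rows, so rows that repeat a pose let the fingers close. It gives the time, the measured TCP pose, the force, the opening and the grip force at its end, in the units of the state.
- robot.read_state(): the state, without advancing time (a new reading comes with each control period).
- robot.camera(name): name is "side" or "top" or "wrist"; returns a dict with "color" (480x640x3 uint8, red, green, blue), "depth" (480x640 float32, m along the optical axis (not along the pixel's ray), 0 where there is no reading), "K" (3x3 intrinsics, pixels), "R" (3x3) and "t" (3): a world point X has camera coordinates R X + t. Camera axes: x right, y down, z forward; pixel columns grow to the right and rows downward; lengths in m; the calibration is good to about 2 mm. A picture is of the moment at which its call begins.
- robot.sign_off(): hands the job in; it is judged then, once.
The state is a dict: "t": time; "qpos": joint angles; "joint_vel": joint speeds; "joint_efforts": joint torques, N m; "position": TCP position; "eef_rot": TCP orientation; "force": force on the tool from outside, world axes, zero at the start; "torque": the same for the moment, N m; "grip_width": opening from 0.0 (shut) to 1.0 (fully open); "finger_force": force on a finger pad.
Only numpy, scipy, OpenCV 4.12 (cv2) and the standard library are available. Lean on these libraries where they do the work, as an engineer would, in place of code of your own. Each camera call takes 0.05 s, during which the arm holds its last target. There are 200 camera calls.

## Working session

There is one attempt and no reset: what is moved stays moved. The work goes in short steps, Python scripts to look and compute and a tool call to move; the robot and the scene stay as the last step left them, time stands still between calls to the robot, and variables do not carry over. Pictures are saved under pics/ and viewed, at most 14 in all, crops included, and the job is handed in when it is done.

Besides the shell and the picture viewer there is one more tool, called by a JSON object that holds its "method" and its "body". play_rows: Moves the arm, as the interface text tells. Scaled input: -1 to 1 covers 120 mm each way for a shift and 2 pi rad each way for a turn. Its arguments: {"type":"object","properties":{"series":{"type":"array"},"grip_force":{"type":"number"}},"required":["series"]}

```bash
mkdir -p pics; ls; cat > h.py <<'E'
from workcell import robot
import numpy as np, cv2
def snap(n,f):
    c=robot.camera(n); cv2.imwrite(f'pics/{f}.png',c['color'][:,:,::-1]); np.savez(f'pics/{f}.npz',**c); return c
def pts(c):
    d=c['depth']; v,u=np.mgrid[:480,:640]; K=c['K']
    P=np.stack([(u-K[0,2])/K[0,0]*d,(v-K[1,2])/K[1,1]*d,d],-1)
    return (P-c['t'])@c['R']
def ray(c,u,v,z):
    d=c['R'].T@np.linalg.inv(c['K'])@[u,v,1]; o=-c['R'].T@c['t']
    return o+d*(z-o[2])/d[2]
E
python3 - <<'E'
from h import *
for n in ('top','side'):
    c=snap(n,n+'0'); print(n,-c['R'].T@c['t'],c['R'][2],c['K'][0])
s=robot.read_state(); print(s)
E
```

```text
pics
top [0.32247962 0.02588459 1.06095351] [ 0.16727628 -0.02028478 -0.98570136] [568.29959435   0.         325.34403535]
side [0.12906149 0.29947342 0.82647567] [ 0.40369689 -0.32342927 -0.85581676] [444.18042475   0.         316.56541917]
{'t': 0.1, 'qpos': array([ 1.19382492,  0.53710788, -0.00445705,  1.53874372,  0.00262131,
        1.06729137, -0.07120145]), 'joint_vel': array([ 0.00038813, -0.00036931,  0.00067716, -0.00239128, -0.00106545,
       -0.00040006, -0.00110328]), 'joint_efforts': array([ 3.03106339e-03, -5.72077703e+01,  9.93781015e-01, -2.52232414e+01,
       -5.62579650e-02,  1.34645705e-02,  7.01394765e-05]), 'position': array([ 0.19860169, -0.61837061,  0.25192711]), 'eef_rot': array([-7.50981089e-04,  9.87944163e-01,  1.54808703e-01, -1.80144533e-04]), 'force': array([-0.04174315,  0.32325543,  0.49231377]), 'torque': array([-0.00570773,  0.02769981, -0.04713347]), 'finger_force': 0.0, 'grip_width': 1.0009092934886448}
```

View pics/top0.png

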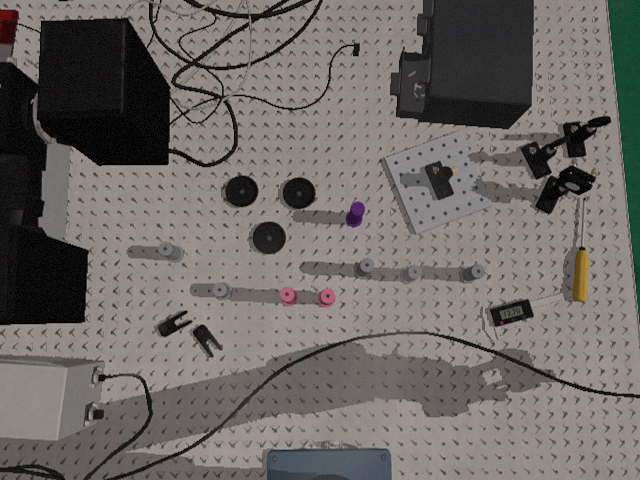

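View pics/side0.png

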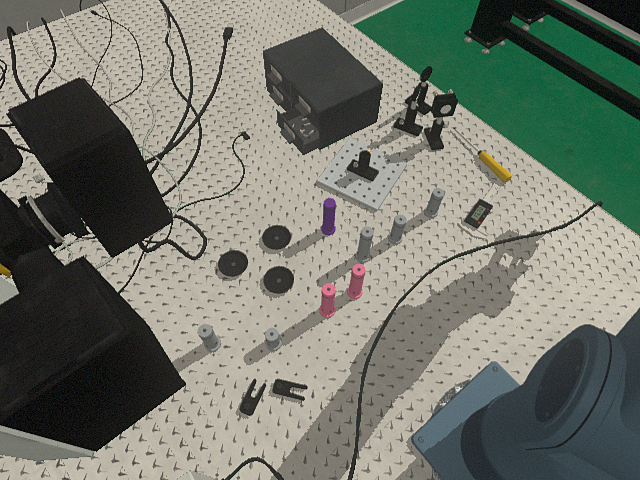

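Top view: grey posts at (172,251), (221,291), (366,268), (414,273) and (477,272). The pink (288,296), (327,297) and purple (357,213) ones are look-alikes. Cups are at (241,191), (299,193), (268,237), and the breadboard holder is at (438,180). Next I'll measure heights from depth.

```bash
cat > m.py <<'E'
from h import *
for n,L in (('top',[(172,251),(221,291),(366,268),(414,273),(477,272),(288,296),(327,297),(357,213)]),('side',[(206,335),(272,336),(366,240),(399,226),(436,203),(328,300),(357,280),(329,215)])):
    c=dict(np.load(f'pics/{n}0.npz')); P=pts(c)
    for u,v in L:
        Q=P[v-28:v+28,u-20:u+20].reshape(-1,3); Q=Q[(Q[:,2]>.02)&(Q[:,2]<.2)]
        zt=np.percentile(Q[:,2],95); T=Q[Q[:,2]>zt-.006]
        # restrict to top disc; centre by enclosing box
        print(n,(u,v),'ztop %.3f'%zt,'c',((T.min(0)+T.max(0))/2)[:2].round(4),'med',np.median(T,0)[:2].round(4),'ext',np.ptp(T,axis=0)[:2].round(3),len(T))
    if n=='top':
        print('table z',np.median(P[200:230,560:575,2]))
        g=cv2.cvtColor(c['color'],cv2.COLOR_RGB2GRAY)
        for u,v in [(241,191),(299,193),(268,237)]:
            m=np.zeros_like(g); m[v-25:v+25,u-25:u+25]=(g[v-25:v+25,u-25:u+25]<70)
            ct=max(cv2.findContours(m,0,2)[0],key=cv2.contourArea); e=cv2.fitEllipse(cv2.convexHull(ct)); print('cup',e,ray(c,*e[0],.0075).round(4))
        m=(P[...,2]>.005)&(P[...,2]<.014); m[:, :370]=0; m[:,510:]=0; m[:120]=0; m[245:]=0
        m=cv2.morphologyEx(m.astype(np.uint8),cv2.MORPH_OPEN,np.ones((3,3)))
        ct=max(cv2.findContours(m,0,2)[0],key=cv2.contourArea); W=P[...,:2][m>0]
        W=np.array([ray(c,*p[0],.01)[:2] for p in cv2.convexHull(ct)],np.float32); r=cv2.minAreaRect(W); print('board',r)
        Q=P[140:220,400:480].reshape(-1,3); Q=Q[(Q[:,2]>.062)&(Q[:,2]<.1)]; print('holder top',(Q.min(0)+Q.max(0))/2,np.ptp(Q,axis=0),len(Q))
E
python3 m.py
python3 - <<'E'
import cv2
a=cv2.imread('pics/top0.png'); cv2.imwrite('pics/crop1.png',cv2.resize(a[120:320,120:510],None,fx=2,fy=2,interpolation=2))
E
```

```text
top (172, 251) ztop 0.077 c [0.4587 0.2853] med [0.4592 0.285 ] ext [0.023 0.024] 162
top (221, 291) ztop 0.053 c [0.3902 0.193 ] med [0.3892 0.193 ] ext [0.023 0.024] 145
top (366, 268) ztop 0.102 c [ 0.4265 -0.0634] med [ 0.4264 -0.064 ] ext [0.024 0.023] 159
top (414, 273) ztop 0.077 c [ 0.4165 -0.1494] med [ 0.4163 -0.1488] ext [0.024 0.024] 153
top (477, 272) ztop 0.077 c [ 0.4166 -0.2607] med [ 0.416  -0.2603] ext [0.023 0.024] 155
top (288, 296) ztop 0.102 c [0.3776 0.0716] med [0.3783 0.0716] ext [0.022 0.024] 165
top (327, 297) ztop 0.102 c [0.3744 0.0034] med [0.3745 0.0041] ext [0.024 0.022] 163
top (357, 213) ztop 0.102 c [ 0.5246 -0.0499] med [ 0.5242 -0.0505] ext [0.025 0.023] 155
table z -0.0008266407774352356
cup ((239.729248046875, 190.5543975830078), (32.94426727294922, 35.51357650756836), 78.18944549560547) [0.5779 0.166  0.0075]
cup ((298.6482238769531, 192.82460021972656), (31.046594619750977, 32.815948486328125), 95.63045501708984) [0.5731 0.0543 0.0075]
cup ((267.9776916503906, 237.3931121826172), (31.746973037719727, 34.71036911010742), 89.05448150634766) [0.4
[... 231 characters left out ...]
 335) ztop 0.078 c [0.4593 0.2856] med [0.4588 0.2857] ext [0.024 0.024] 155
side (272, 336) ztop 0.053 c [0.3899 0.1938] med [0.3891 0.1941] ext [0.024 0.024] 146
side (366, 240) ztop 0.101 c [ 0.4052 -0.0325] med [ 0.4231 -0.0592] ext [0.068 0.085] 162
side (399, 226) ztop 0.077 c [ 0.4171 -0.1484] med [ 0.4167 -0.148 ] ext [0.023 0.024] 107
side (436, 203) ztop 0.076 c [ 0.4174 -0.2608] med [ 0.4171 -0.2592] ext [0.024 0.025] 98
side (328, 300) ztop 0.102 c [0.3782 0.0725] med [0.3776 0.073 ] ext [0.025 0.024] 147
side (357, 280) ztop 0.102 c [0.3744 0.0043] med [0.3737 0.005 ] ext [0.024 0.024] 137
side (329, 215) ztop 0.101 c [ 0.5248 -0.0494] med [ 0.5241 -0.049 ] ext [0.025 0.025] 108
```

View pics/crop1.png

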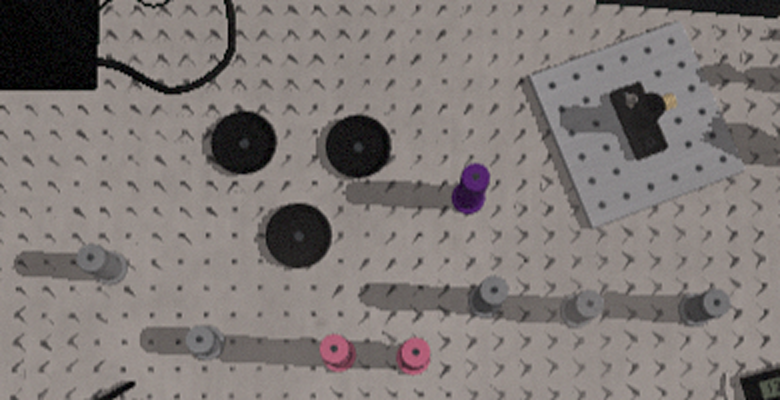

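Heights separate the posts. The 75 mm ones are at (0.459,0.285), (0.417,-0.149) and (0.417,-0.260). The 100 mm one is at (0.4265,-0.063) and the 50 mm one at (0.390,0.193). The crop agrees. I'll take a second cup measurement and check nearby obstacles.

```bash
python3 - <<'E'
from h import *
for n in ('top','side'):
    c=dict(np.load(f'pics/{n}0.npz')); P=pts(c); g=cv2.cvtColor(c['color'],cv2.COLOR_RGB2GRAY)
    # rim by height
    for x,y in [(.577,.163),(.573,.054),(.488,.111)]:
        m=(np.hypot(P[...,0]-x,P[...,1]-y)<.045)&(P[...,2]>.003)&(P[...,2]<.016)&(g<75)
        Q=P[m][:,:2].astype(np.float32); print(n,'cup',np.array(cv2.minEnclosingCircle(Q)[0]).round(4),cv2.minEnclosingCircle(Q)[1],((Q.min(0)+Q.max(0))/2).round(4))
    for nm,b in (('left',(.3,.6,.3,.5)),('far',(.62,.8,-.45,0)),('mounts',(.45,.75,-.5,-.3)),('cable',(.6,.75,.05,.25))):
        m=(P[...,0]>b[0])&(P[...,0]<b[1])&(P[...,1]>b[2])&(P[...,1]<b[3])&(P[...,2]>.03)&(P[...,2]<.5); Q=P[m]
        if len(Q)>5: print(n,nm,len(Q),np.percentile(Q,1,axis=0).round(3),np.percentile(Q,99,axis=0).round(3))
E
```

```text
top cup [0.5778 0.163 ] 0.031545914709568024 [0.5779 0.1637]
top cup [0.5796 0.0566] 0.03727305680513382 [0.5779 0.0537]
top cup [0.4883 0.1108] 0.03148790821433067 [0.4874 0.11  ]
top left 17136 [0.332 0.302 0.041] [0.597 0.493 0.457]
top far 7712 [ 0.629 -0.41   0.033] [ 0.798 -0.139  0.127]
top mounts 3374 [ 0.551 -0.494  0.032] [ 0.748 -0.302  0.135]
top cable 3356 [0.601 0.225 0.048] [0.677 0.25  0.457]
side cup [0.5767 0.1644] 0.03220845013856888 [0.5771 0.1628]
side cup [0.5741 0.0542] 0.031226860359311104 [0.574  0.0546]
side cup [0.4885 0.1108] 0.031067878007888794 [0.4883 0.1107]
side left 33905 [0.329 0.303 0.267] [0.594 0.458 0.459]
side far 4593 [ 0.629 -0.407  0.032] [ 0.798 -0.136  0.126]
side mounts 2138 [ 0.552 -0.493  0.031] [ 0.746 -0.302  0.134]
side cable 483 [0.601 0.216 0.033] [0.674 0.25  0.458]
```

```bash
python3 - <<'E'
from h import *
c=dict(np.load('pics/top0.npz')); P=pts(c).reshape(-1,3); Q=P[(P[:,2]>.1)&(P[:,2]<.6)&(P[:,1]>.1)]
for lo in np.arange(.2,.8,.04):
    S=Q[(Q[:,0]>lo)&(Q[:,0]<lo+.04)]
    if len(S)>10: print('x%.2f'%lo,'ymin %.3f'%np.percentile(S[:,1],.5),'zmax %.2f'%S[:,2].max())
Q=P[(P[:,2]>.03)&(P[:,2]<.3)&(P[:,1]<-.08)&(P[:,0]>.5)]
for lo in np.arange(.52,.9,.03):
    S=Q[(Q[:,0]>lo)&(Q[:,0]<lo+.03)]
    for a,b in ((-.3,-.08),(-.5,-.3)):
        T=S[(S[:,1]>a)&(S[:,1]<b)]
        if len(T)>10: print('x%.2f'%lo,'y %.3f..%.3f'%tuple(np.percentile(T[:,1],[1,99])),'zmax %.3f'%T[:,2].max())
E
```

```text
x0.20 ymin 0.403 zmax 0.17
x0.24 ymin 0.402 zmax 0.17
x0.32 ymin 0.342 zmax 0.46
x0.36 ymin 0.343 zmax 0.46
x0.40 ymin 0.344 zmax 0.46
x0.44 ymin 0.367 zmax 0.38
x0.48 ymin 0.375 zmax 0.38
x0.52 ymin 0.236 zmax 0.46
x0.56 ymin 0.236 zmax 0.46
x0.60 ymin 0.237 zmax 0.46
x0.64 ymin 0.238 zmax 0.46
x0.76 ymin 0.500 zmax 0.17
x0.52 y -0.444..-0.440 zmax 0.128
x0.55 y -0.453..-0.403 zmax 0.137
x0.58 y -0.236..-0.200 zmax 0.073
x0.58 y -0.458..-0.410 zmax 0.136
x0.61 y -0.419..-0.388 zmax 0.132
x0.64 y -0.489..-0.393 zmax 0.129
x0.67 y -0.498..-0.453 zmax 0.125
x0.70 y -0.299..-0.150 zmax 0.128
x0.70 y -0.357..-0.301 zmax 0.130
x0.73 y -0.299..-0.136 zmax 0.127
x0.73 y -0.360..-0.301 zmax 0.129
x0.76 y -0.298..-0.139 zmax 0.128
x0.76 y -0.363..-0.301 zmax 0.128
x0.79 y -0.298..-0.141 zmax 0.128
x0.79 y -0.365..-0.301 zmax 0.128
x0.82 y -0.298..-0.144 zmax 0.128
x0.82 y -0.368..-0.301 zmax 0.128
x0.85 y -0.299..-0.191 zmax 0.128
x0.85 y -0.371..-0.301 zmax 0.127
x0.88 y -0.299..-0.180 zmax 0.129
x0.88 y -0.373..-0.301 zmax 0.128
```

Post at (0.459,0.285) sits in a corner between tall boxes, so I'll check which gripper yaw and tilt clears them.

```bash
python3 - <<'E'
from h import *
Pa=[]
for n in ('top','side'):
    c=dict(np.load(f'pics/{n}0.npz')); Pa.append(pts(c).reshape(-1,3))
P=np.vstack(Pa); Q=P[(P[:,2]>.1)&(P[:,2]<.6)&(P[:,1]>.1)&(P[:,0]>.2)&(P[:,0]<.75)&(P[:,1]<.6)]
for lo in np.arange(.40,.56,.01):
    S=Q[(Q[:,0]>lo)&(Q[:,0]<lo+.01)]
    if len(S)>5: print('%.2f'%lo,'ymin %.3f'%np.percentile(S[:,1],1),'z',np.percentile(S[S[:,1]<np.percentile(S[:,1],3)][:,2],[0,100]).round(2))
Q=Q[::3]
cols=[Q*[1,1,0]+[0,0,z] for z in np.arange(.1,.46,.02)]
X=np.vstack([C[z<=Q[:,2]+.005] for z,C in zip(np.arange(.1,.46,.02),cols)])
g=np.array([.459,.285,.058]); res=[]
for yaw in range(-90,90,10):
    d=np.array([np.cos(np.radians(yaw)),np.sin(np.radians(yaw)),0])
    for tilt in range(-50,51,10):
        h=np.cross([0,0,1],d); b=np.cos(np.radians(tilt))*np.array([0,0,1])+np.sin(np.radians(tilt))*h; w=np.cross(b,d)
        r=X-g; q=np.stack([abs(r@w)-.0375,abs(r@d)-.0935,np.maximum(.045-r@b,r@b-.25)],1)
        s=q.max(1).min(); res.append((s,yaw,tilt,h.round(2)*np.sign(tilt)))
for r in sorted(res,key=lambda r:-r[0])[:12]: print(r)
E
```

```text
0.40 ymin 0.344 z [0.26 0.45]
0.41 ymin 0.344 z [0.26 0.37]
0.42 ymin 0.344 z [0.26 0.36]
0.43 ymin 0.344 z [0.27 0.36]
0.44 ymin 0.367 z [0.35 0.36]
0.45 ymin 0.381 z [0.34 0.36]
0.46 ymin 0.375 z [0.34 0.35]
0.47 ymin 0.373 z [0.34 0.35]
0.48 ymin 0.375 z [0.33 0.35]
0.49 ymin 0.380 z [0.33 0.36]
0.50 ymin 0.381 z [0.33 0.36]
0.51 ymin 0.382 z [0.33 0.36]
0.52 ymin 0.384 z [0.33 0.36]
0.53 ymin 0.385 z [0.33 0.37]
0.54 ymin 0.395 z [0.3  0.37]
0.55 ymin 0.237 z [0.26 0.45]
0.56 ymin 0.236 z [0.26 0.45]
(np.float64(0.013420389872527992), -30, -50, array([-0.5 , -0.87,  0.  ]))
(np.float64(0.010252467653571087), -20, -50, array([-0.34, -0.94,  0.  ]))
(np.float64(0.008977539701057885), -30, -40, array([-0.5 , -0.87,  0.  ]))
(np.float64(0.006975101759081698), -20, -40, array([-0.34, -0.94,  0.  ]))
(np.float64(0.006468962251358901), -10, -50, array([-0.17, -0.98,  0.  ]))
(np.float64(0.005608704304627052), -40, -50, array([-0.64, -0.77,  0.  ]))
(np.float64(0.0049552525730074265), -20, -30, array([-0.34, -0.94,  0.  ]))
(np.float64(0.004509946677702721), -10, -40, array([-0.17, -0.98,  0.  ]))
(np.float64(0.003780061335485113), -30, -30, array([-0.5 , -0.87,  0.  ]))
(np.float64(0.002644776314155245), 0, -50, array([-0., -1., -0.]))
(np.float64(0.002644776314155245), 0, -40, array([-0., -1., -0.]))
(np.float64(0.002528953260079375), 0, -30, array([-0., -1., -0.]))
```

Plan: use a fixed yaw with the tool's x along world +Y and its y along world +X. The corner post can be gripped about 10 mm off-centre so the body clears the box at x≥0.55. Moving now.

{"method": "play_rows", "body": {"series": [[60,1,-1,0,0,0,-0.119],[60,1,-1,0,0,0,-0.119],[60,1,-1,0,0,0,-0.119],[60,1,-1,0,0,0,-0.119],[60,1,-1,0,0,0,-0.119]], "grip_force": 25}}

```text
t: 0.6
position: [0.2787, -0.4642, 0.2526]
eef_rot: [-0.001, 0.86, 0.51, 0.001]
force: [-1.0, 0.3, -0.2]
grip_width: 0.684
finger_force: 0.0
```

{"method": "play_rows", "body": {"series": [[60,1,0.1,0,0,0,-0.08],[60,1,0.1,0,0,0,-0.08],[60,1,0.1,0,0,0,-0.08],[60,1,0.1,0,0,0,-0.08],[60,1,0.1,0,0,0,-0.08]]}}

```text
t: 1.1
position: [0.3458, -0.3685, 0.2525]
eef_rot: [-0.0, 0.71, 0.704, 0.0]
force: [-0.5, 0.8, 0.2]
grip_width: 0.682
finger_force: 0.0
```

```bash
cat > st.py <<'E'
from h import *
from scipy.spatial.transform import Rotation as Rn
s=robot.read_state(); w,x,y,z=s['eef_rot']; R=Rn.from_quat([x,y,z,w]).as_matrix()
print(s['t'],s['position'].round(4),'\nx',R[:,0].round(4),'y',R[:,1].round(4),'z',R[:,2].round(4),'q',s['qpos'].round(2),s['grip_width'])
E
python3 st.py
```

```text
1.1 [ 0.3458 -0.3685  0.2525] 
x [7.8e-03 1.0e+00 4.0e-04] y [ 1.0e+00 -7.8e-03 -4.0e-04] z [-4.e-04  4.e-04 -1.e+00] q [ 1.03  0.32 -0.36  1.9   0.14  0.95  0.6 ] 0.681626765512616
```

{"method": "play_rows", "body": {"series": [[60,0.905,0.583,0.6,0,0,0],[60,0.905,0.583,0.6,0,0,0],[60,0.905,0.583,0.6,0,0,0],[60,0.905,0.583,0.6,0,0,0],[60,0.905,0.583,0.6,0,0,0]]}}

```text
t: 1.6
position: [0.4163, -0.261, 0.1801]
eef_rot: [-0.001, 0.711, 0.704, -0.0]
force: [-0.1, -1.1, -0.7]
grip_width: 0.68
finger_force: 0.0
```

```bash
python3 st.py; python3 - <<'E'
from h import *
c=snap('wrist','w1')
E
```

```text
1.6 [ 0.4163 -0.261   0.1801] 
x [9.7e-03 1.0e+00 6.0e-04] y [ 1.     -0.0097 -0.0015] z [-1.5e-03  6.0e-04 -1.0e+00] q [ 0.79  0.4  -0.39  1.99  0.21  0.79  0.26] 0.68041937329573
```

View pics/w1.png

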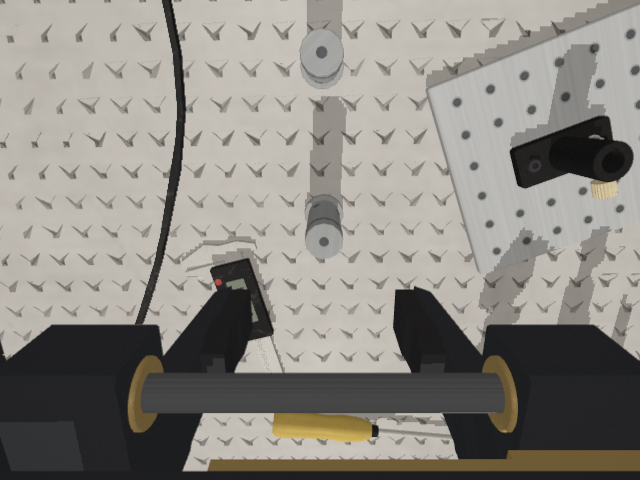

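Wrist view: the target post top is at (323,241), on the midline between the fingers (235 and 405). Going down.

{"method": "play_rows", "body": {"series": [[60,0,0,0.5,0,0,0],[60,0,0,0.9,0,0,0],[60,0,0,1,0,0,0],[60,0,0,1,0,0,0]]}}

```text
t: 2.05
position: [0.4141, -0.2624, 0.0587]
eef_rot: [-0.002, 0.712, 0.702, -0.001]
force: [0.3, 0.3, -0.6]
grip_width: 0.68
finger_force: 0.0
```

{"method": "play_rows", "body": {"series": [[60,0,0,0.07,0,0,0],[15,0,0,0.07,0,0,0],[15,0,0,0.07,0,0,0],[15,0,0,0.07,0,0,0],[15,0,0,0.07,0,0,0]]}}

```text
t: 2.55
position: [0.417, -0.2616, 0.053]
eef_rot: [0.001, 0.711, 0.704, 0.0]
force: [0.4, -0.7, -0.6]
grip_width: 0.339
finger_force: 0.0
```

{"method": "play_rows", "body": {"series": [[15,0,0,0,0,0,0],[15,0,0,0,0,0,0],[15,0,0,0,0,0,0],[15,0,0,0,0,0,0]]}}

```text
t: 2.95
position: [0.417, -0.2615, 0.0528]
eef_rot: [0.0, 0.71, 0.704, 0.0]
force: [0.1, 0.1, 5.0]
grip_width: 0.276
finger_force: 25.0
```

{"method": "play_rows", "body": {"series": [[15,0,0,-0.2,0,0,0],[15,0,0,-0.5,0,0,0],[15,0,0,-0.8,0,0,0],[15,0,0,-1,0,0,0],[15,0,0,-1,0,0,0]]}}

```text
t: 3.45
position: [0.4181, -0.2621, 0.1748]
eef_rot: [0.002, 0.711, 0.704, 0.001]
force: [1.1, 0.1, -2.2]
grip_width: 0.275
finger_force: 25.0
```

```bash
python3 st.py
```

```text
3.45 [ 0.4181 -0.2621  0.1748] 
x [ 0.0099  0.9999 -0.0028] y [ 0.9999 -0.0099  0.0043] z [ 0.0042 -0.0028 -1.    ] q [ 0.79  0.41 -0.4   2.    0.23  0.77  0.25] 0.2747986600129911
```

{"method": "play_rows", "body": {"series": [[15,0.3,0.14,-0.1,0,0,0],[15,0.6,0.28,-0.15,0,0,0],[15,0.883,0.428,-0.15,0,0,0],[15,0.883,0.428,-0.15,0,0,0]]}}

```text
t: 3.85
position: [0.4708, -0.1498, 0.1892]
eef_rot: [-0.001, 0.708, 0.707, 0.001]
force: [0.5, 0.4, -2.0]
grip_width: 0.274
finger_force: 25.0
```

{"method": "play_rows", "body": {"series": [[15,0.3,0.14,0,0,0,0],[15,0.6,0.28,0,0,0,0],[15,0.883,0.428,0,0,0,0],[15,0.883,0.428,0,0,0,0]]}}

```text
t: 4.25
position: [0.5225, -0.0445, 0.189]
eef_rot: [-0.001, 0.708, 0.706, 0.001]
force: [-0.4, 0.0, -2.3]
grip_width: 0.274
finger_force: 25.0
```

{"method": "play_rows", "body": {"series": [[15,0.3,0.14,0,0,0,0],[15,0.6,0.28,0,0,0,0],[15,0.883,0.428,0,0,0,0],[15,0.883,0.428,0,0,0,0],[15,0.883,0.428,0,0,0,0]]}}

```text
t: 4.75
position: [0.5727, 0.055, 0.1884]
eef_rot: [-0.001, 0.71, 0.704, -0.001]
force: [-0.7, -0.6, -2.2]
grip_width: 0.277
finger_force: 25.0
```

```bash
python3 st.py; python3 - <<'E'
from h import *
c=snap('wrist','w2')
E
```

```text
4.75 [0.5727 0.055  0.1884] 
x [ 8.e-03  1.e+00 -6.e-04] y [ 1.     -0.008  -0.0031] z [-3.1e-03 -6.0e-04 -1.0e+00] q [ 0.17  0.53 -0.46  1.77  0.29  0.91 -0.42] 0.27716799432107997
```

View pics/w2.png

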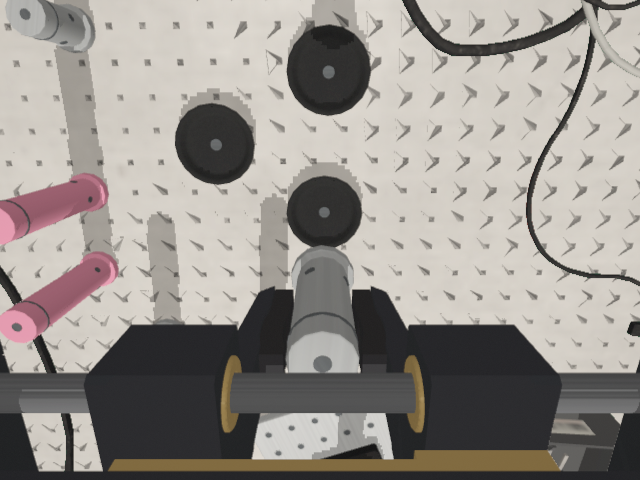

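The cup centre dots are visible: A (328,72), C (216,145), B (324,212). The post is held upright with its foot near (323,265). I'll cast these rays.

```bash
python3 - <<'E'
from h import *
c=dict(np.load('pics/w2.npz')); g=cv2.cvtColor(c['color'],cv2.COLOR_RGB2GRAY); p=[]
for u,v in [(328,72),(324,212),(216,145)]:
    w=g[v-10:v+11,u-10:u+11].astype(float); m=np.argwhere(w>w.min()+.6*(w.max()-w.min())); dv,du=m.mean(0)-10
    X=ray(c,u+du,v+dv,.005); p.append(X); print((u+du,v+dv),X.round(4))
print([np.linalg.norm(p[i]-p[j]).round(4) for i,j in ((0,1),(1,2),(0,2))])
for q in [(323,272),(323,363)]: print(ray(c,*q,.136 if q[1]<300 else .21).round(4))
E
```

```text
(np.float64(328.29661016949154), np.float64(71.65254237288136)) [0.5786 0.1616 0.005 ]
(np.float64(323.89285714285717), np.float64(211.66666666666666)) [0.5745 0.0529 0.005 ]
(np.float64(215.82178217821783), np.float64(144.15841584158414)) [0.4889 0.109  0.005 ]
[np.float64(0.1087), np.float64(0.1023), np.float64(0.104)]
[0.5739 0.0546 0.136 ]
[0.574  0.0535 0.21  ]
```

{"method": "play_rows", "body": {"series": [[15,0,0.01,0.3,0,0,0],[15,0,0.01,0.6,0,0,0],[15,0,0.01,0.85,0,0,0],[15,0,0.01,1,0,0,0],[15,0,0.01,1,0,0,0]]}}

```text
t: 5.3
position: [0.572, 0.0524, 0.0671]
eef_rot: [-0.002, 0.711, 0.703, -0.003]
force: [-0.5, -0.5, -2.3]
grip_width: 0.275
finger_force: 25.0
```

{"method": "play_rows", "body": {"series": [[15,0,0,0.04,0,0,0],[15,0,0,0.08,0,0,0],[15,0,0,0.08,0,0,0],[50,0,0,0.08,0,0,0],[50,0,0,0.08,0,0,0]]}}

```text
t: 5.8
position: [0.5757, 0.0553, 0.0616]
eef_rot: [0.001, 0.71, 0.704, 0.001]
force: [-0.1, -0.4, 0.3]
grip_width: 0.434
finger_force: 0.0
```

{"method": "play_rows", "body": {"series": [[50,0,0,0,0,0,0],[50,0,0,-0.3,0,0,0],[50,0,0,-0.7,0,0,0],[50,0,0,-1,0,0,0],[50,0,0,-1,0,0,0]]}}

```text
t: 6.3
position: [0.5784, 0.056, 0.1863]
eef_rot: [0.003, 0.711, 0.704, 0.004]
force: [0.0, 0.2, -0.2]
grip_width: 0.567
finger_force: 0.0
```

```bash
python3 st.py; cat > chk.py <<'E'
from h import *
import sys
c=robot.camera(sys.argv[1]); P=pts(c).reshape(-1,3)
for n,x,y,z in (('A',.578,.162,.08),('B',.574,.0535,.08),('C',.4885,.11,.08),('c',.459,.285,.075),('a',.4166,-.149,.075),('long',.4265,-.063,.1),('short',.39,.193,.05)):
    Q=P[(np.hypot(P[:,0]-x,P[:,1]-y)<.032)&(abs(P[:,2]-z)<.01)]
    if len(Q)>30: print(n,((Q.min(0)+Q.max(0))/2)[:2].round(4),np.median(Q[:,2]).round(4),np.ptp(Q,axis=0).round(3),len(Q))
E
python3 chk.py side
```

```text
6.3 [0.5784 0.056  0.1863] 
x [0.0097 1.     0.0012] y [ 0.9999 -0.0097  0.0097] z [ 0.0097  0.0011 -1.    ] q [ 0.17  0.54 -0.46  1.77  0.3   0.89 -0.43] 0.5668178478574948
B [0.5755 0.0556] 0.0798 [0.024 0.024 0.013] 130
c [0.4594 0.2858] 0.0756 [0.025 0.025 0.014] 178
a [ 0.4168 -0.1479] 0.0741 [0.024 0.026 0.013] 126
long [ 0.4264 -0.0628] 0.0998 [0.024 0.025 0.013] 141
short [0.3901 0.1938] 0.0504 [0.025 0.024 0.013] 164
```

{"method": "play_rows", "body": {"series": [[50,-0.854,-0.646,0,0,0,0],[50,-0.854,-0.646,0,0,0,0],[50,-0.854,-0.646,0,0,0,0],[50,-0.854,-0.646,0,0,0,0]]}}

```text
t: 6.75
position: [0.4928, -0.0509, 0.1792]
eef_rot: [-0.001, 0.712, 0.702, -0.003]
force: [0.8, 0.9, -0.1]
grip_width: 0.569
finger_force: 0.0
```

{"method": "play_rows", "body": {"series": [[60,-0.854,-0.646,0,0,0,0],[60,-0.854,-0.646,0,0,0,0],[60,-0.854,-0.646,0,0,0,0],[60,-0.854,-0.646,0,0,0,0],[60,-0.854,-0.646,0,0,0,0]]}}

```text
t: 7.25
position: [0.4182, -0.1479, 0.1803]
eef_rot: [-0.0, 0.711, 0.704, 0.0]
force: [-0.4, 0.5, -0.5]
grip_width: 0.681
finger_force: 0.0
```

```bash
python3 -c "from h import *; robot.camera('wrist')"; python3 st.py
```

```text
7.3 [ 0.4188 -0.1472  0.1805] 
x [8.4e-03 1.0e+00 9.0e-04] y [ 1.0e+00 -8.4e-03  5.0e-04] z [ 5.e-04  9.e-04 -1.e+00] q [ 0.63  0.34 -0.46  2.1   0.22  0.75  0.02] 0.6794116471803185
```

{"method": "play_rows", "body": {"series": [[60,-0.01,-0.015,0.4,0,0,0],[60,-0.01,-0.015,0.8,0,0,0],[60,-0.01,-0.015,1,0,0,0],[60,-0.01,-0.015,1,0,0,0]]}}

```text
t: 7.7
position: [0.415, -0.147, 0.0579]
eef_rot: [-0.003, 0.709, 0.705, -0.001]
force: [0.2, 0.4, 0.2]
grip_width: 0.68
finger_force: 0.0
```

{"method": "play_rows", "body": {"series": [[60,0,0,0.06,0,0,0],[15,0,0,0.06,0,0,0],[15,0,0,0.06,0,0,0],[15,0,0,0.06,0,0,0],[15,0,0,0.06,0,0,0]]}}

```text
t: 8.2
position: [0.4166, -0.1498, 0.0542]
eef_rot: [0.001, 0.711, 0.704, 0.0]
force: [0.1, -0.6, -0.2]
grip_width: 0.342
finger_force: 0.0
```

{"method": "play_rows", "body": {"series": [[15,0,0,0,0,0,0],[15,0,0,0,0,0,0],[15,0,0,0,0,0,0],[15,0,0,0,0,0,0]]}}

```text
t: 8.6
position: [0.4166, -0.1498, 0.054]
eef_rot: [0.001, 0.711, 0.704, 0.0]
force: [-0.7, -0.1, 6.1]
grip_width: 0.276
finger_force: 25.0
```

```bash
python3 st.py
```

```text
8.6 [ 0.4166 -0.1498  0.054 ] 
x [ 9.8e-03  1.0e+00 -5.0e-04] y [ 1.     -0.0098  0.001 ] z [ 1.e-03 -5.e-04 -1.e+00] q [ 0.51  0.57 -0.33  2.17  0.41  0.45 -0.14] 0.27600073919561346
```

{"method": "play_rows", "body": {"series": [[15,0,0,-0.25,0,0,0],[15,0,0,-0.6,0,0,0],[15,0,0,-1,0,0,0],[15,0,0,-1,0,0,0]]}}

```text
t: 9.0
position: [0.4191, -0.1504, 0.178]
eef_rot: [0.004, 0.711, 0.704, 0.002]
force: [1.4, -0.2, -2.8]
grip_width: 0.277
finger_force: 25.0
```

{"method": "play_rows", "body": {"series": [[15,0,0,-0.15,0,0,0],[15,0.3,0.19,-0.15,0,0,0],[15,0.7,0.29,-0.15,0,0,0],[15,1,0.29,-0.15,0,0,0],[15,1,0.29,-0.15,0,0,0]]}}

```text
t: 9.5
position: [0.4514, -0.0243, 0.1905]
eef_rot: [-0.002, 0.708, 0.707, 0.0]
force: [0.3, -0.2, -3.1]
grip_width: 0.278
finger_force: 25.0
```

{"method": "play_rows", "body": {"series": [[15,0.3,0.1,0,0,0,0],[15,0.7,0.2,0,0,0,0],[15,1,0.29,0,0,0,0],[15,1,0.29,0,0,0,0],[15,1,0.29,0,0,0,0]]}}

```text
t: 10.0
position: [0.4871, 0.0895, 0.1901]
eef_rot: [-0.001, 0.71, 0.704, -0.001]
force: [-0.1, -1.0, -3.2]
grip_width: 0.274
finger_force: 25.0
```

```bash
python3 st.py
```

```text
10.0 [0.4871 0.0895 0.1901] 
x [ 8.1e-03  1.0e+00 -8.0e-04] y [ 1.     -0.0081 -0.0027] z [-2.7e-03 -8.0e-04 -1.0e+00] q [ 0.17  0.42 -0.55  1.97  0.29  0.83 -0.54] 0.2740720194126749
```

{"method": "play_rows", "body": {"series": [[15,0.162,0.008,0,0,0,0],[15,0.162,0.008,0.3,0,0,0],[15,0.162,0.008,0.65,0,0,0],[15,0.162,0.008,1,0,0,0],[15,0.162,0.008,1,0,0,0]]}}

```text
t: 10.5
position: [0.4845, 0.1056, 0.0666]
eef_rot: [-0.002, 0.711, 0.703, -0.005]
force: [-1.6, -0.1, -3.0]
grip_width: 0.278
finger_force: 25.0
```

{"method": "play_rows", "body": {"series": [[15,0,0,0.04,0,0,0],[15,0,0,0.09,0,0,0],[15,0,0,0.09,0,0,0],[15,0,0,0.09,0,0,0],[50,0,0,0.09,0,0,0]]}}

```text
t: 11.0
position: [0.49, 0.1094, 0.0618]
eef_rot: [0.001, 0.711, 0.704, 0.001]
force: [-0.2, -0.9, -0.8]
grip_width: 0.342
finger_force: 0.0
```

{"method": "play_rows", "body": {"series": [[50,0,0,0,0,0,0],[50,0,0,0,0,0,0],[50,0,0,-0.3,0,0,0],[50,0,0,-0.7,0,0,0],[50,0,0,-1,0,0,0]]}}

```text
t: 11.5
position: [0.4895, 0.1096, 0.183]
eef_rot: [0.0, 0.71, 0.704, 0.001]
force: [0.7, 1.0, 0.4]
grip_width: 0.567
finger_force: 0.0
```

```bash
python3 chk.py side;python3 st.py
```

```text
C [0.4905 0.1108] 0.0801 [0.024 0.022 0.013] 125
c [0.4595 0.2856] 0.0759 [0.024 0.024 0.014] 178
long [ 0.4267 -0.0626] 0.0998 [0.024 0.024 0.013] 141
short [0.3899 0.1938] 0.0505 [0.025 0.024 0.014] 163
11.55 [0.4923 0.1106 0.1879] 
x [0.0091 1.     0.0019] y [ 0.9999 -0.0091  0.0088] z [ 0.0088  0.0019 -1.    ] q [ 0.14  0.43 -0.56  1.96  0.31  0.83 -0.6 ] 0.565128822143605
```

{"method": "play_rows", "body": {"series": [[70,0.735,-0.3,0,0,0,0],[70,0.735,-0.3,0,0,0,0],[70,0.735,-0.3,0,0,0,0],[70,0.735,-0.3,0,0,0,0]]}}

```text
t: 11.95
position: [0.4536, 0.1987, 0.1808]
eef_rot: [0.0, 0.709, 0.705, 0.0]
force: [0.1, -1.1, -0.2]
grip_width: 0.792
finger_force: 0.0
```

{"method": "play_rows", "body": {"series": [[70,0.3,-0.042,0,0,0,0],[70,0.6,-0.042,0,0,0,0],[70,0.735,-0.042,0,0,0,0],[70,0.735,-0.042,0,0,0,0],[70,0.735,-0.042,0,0,0,0]]}}

```text
t: 12.45
position: [0.4503, 0.2839, 0.1802]
eef_rot: [0.0, 0.711, 0.703, -0.001]
force: [0.3, -0.3, -0.5]
grip_width: 0.797
finger_force: 0.0
```

```bash
python3 -c "
from h import *
snap('wrist','w3')"; python3 st.py
```

```text
12.5 [0.4504 0.2835 0.1802] 
x [ 0.0119  0.9999 -0.0021] y [ 9.999e-01 -1.190e-02 -5.000e-04] z [-5.0e-04 -2.1e-03 -1.0e+00] q [-0.2   0.5  -0.57  1.89  0.35  0.86 -0.96] 0.7920004166192104
```

View pics/w3.png

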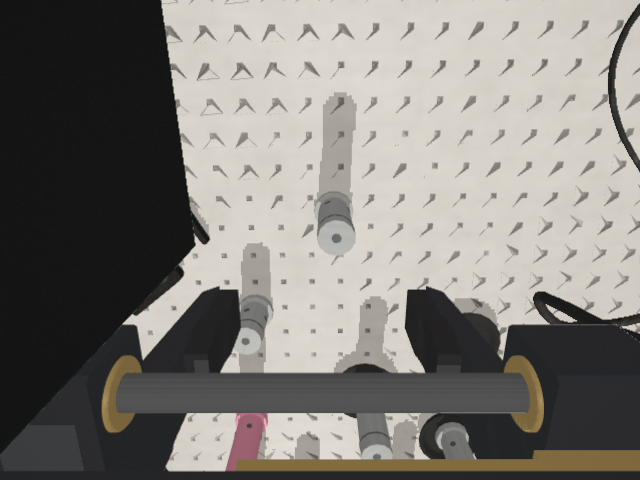

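Fingers at columns 230 and 415, post at (336,238) between them, about 9 mm off-centre as planned. Lowering.

{"method": "play_rows", "body": {"series": [[76,0.01,-0.025,0.3,0,0,0],[76,0.01,-0.025,0.6,0,0,0],[76,0.01,-0.025,0.8,0,0,0],[76,0.01,-0.025,1,0,0,0],[76,0.01,-0.025,1,0,0,0]]}}

```text
t: 13.0
position: [0.4456, 0.2837, 0.0581]
eef_rot: [0.0, 0.711, 0.703, -0.003]
force: [-0.4, -1.1, 0.5]
grip_width: 0.863
finger_force: 0.0
```

{"method": "play_rows", "body": {"series": [[76,0,0,0.1,0,0,0],[76,0,0,0.17,0,0,0],[60,0,0,0.17,0,0,0],[40,0,0,0.17,0,0,0],[15,0,0,0.17,0,0,0]]}}

```text
t: 13.5
position: [0.4472, 0.2875, 0.0409]
eef_rot: [0.0, 0.711, 0.704, 0.0]
force: [0.6, 0.3, 0.5]
grip_width: 0.615
finger_force: 0.0
```

{"method": "play_rows", "body": {"series": [[15,0,0,0,0,0,0],[15,0,0,0,0,0,0],[15,0,0,0,0,0,0],[15,0,0,0,0,0,0],[15,0,0,0,0,0,0]]}}

```text
t: 14.0
position: [0.448, 0.2876, 0.0409]
eef_rot: [0.0, 0.711, 0.704, 0.001]
force: [4.6, -0.0, 5.8]
grip_width: 0.273
finger_force: 25.0
```

```bash
python3 st.py
```

```text
14.0 [0.448  0.2876 0.0409] 
x [0.0099 1.     0.001 ] y [ 0.9999 -0.0099  0.0019] z [ 1.9e-03  9.0e-04 -1.0e+00] q [-0.32  0.71 -0.44  1.94  0.52  0.59 -1.11] 0.273076121435976
```

{"method": "play_rows", "body": {"series": [[15,0,-0.03,-0.2,0,0,0],[15,0,-0.03,-0.5,0,0,0],[15,0,-0.03,-0.8,0,0,0],[15,0,-0.03,-1,0,0,0],[15,0,-0.03,-1,0,0,0]]}}

```text
t: 14.5
position: [0.4432, 0.288, 0.1622]
eef_rot: [0.0, 0.71, 0.704, 0.001]
force: [0.9, 0.6, -3.9]
grip_width: 0.277
finger_force: 25.0
```

{"method": "play_rows", "body": {"series": [[15,-0.3,0,0,0,0,0],[15,-0.6,0,0,0,0,0],[15,-1,0,0,0,0,0],[15,-1,0,0,0,0,0],[15,-1,0,0,0,0,0]]}}

```text
t: 15.0
position: [0.4406, 0.1654, 0.1585]
eef_rot: [-0.001, 0.711, 0.703, -0.002]
force: [-0.6, 0.4, -2.2]
grip_width: 0.279
finger_force: 25.0
```

```bash
python3 -c "
from h import *
snap('wrist','w4')"; python3 st.py
```

```text
15.05 [0.4408 0.1671 0.1589] 
x [ 9.9e-03  1.0e+00 -4.0e-04] y [ 0.9999 -0.0099 -0.0029] z [-2.9e-03 -3.0e-04 -1.0e+00] q [ 0.01  0.44 -0.57  2.05  0.34  0.75 -0.78] 0.27810545419058635
```

View pics/w4.png

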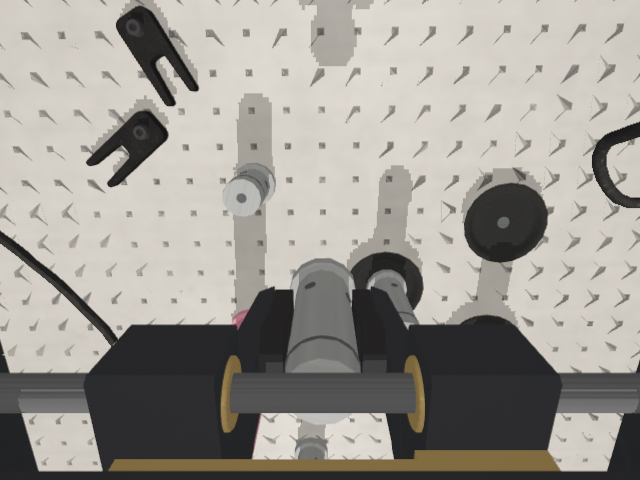

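The post is held upright, foot near (322,270). Moving over to cup A.

{"method": "play_rows", "body": {"series": [[15,0,0.3,0,0,0,0],[15,0,0.65,0,0,0,0],[15,-0.01,1,0,0,0,0],[15,-0.01,1,0,0,0,0]]}}

```text
t: 15.45
position: [0.5666, 0.1657, 0.1594]
eef_rot: [0.0, 0.711, 0.703, 0.002]
force: [0.0, -0.7, -3.3]
grip_width: 0.277
finger_force: 25.0
```

{"method": "play_rows", "body": {"series": [[15,0,0.14,0.2,0,0,0],[15,0,0.14,0.5,0,0,0],[15,0,0.14,0.7,0,0,0],[15,0,0.14,0.7,0,0,0],[15,0,0.14,0.7,0,0,0]]}}

```text
t: 15.95
position: [0.5779, 0.1663, 0.0761]
eef_rot: [-0.001, 0.71, 0.704, -0.0]
force: [0.8, -0.4, -1.7]
grip_width: 0.276
finger_force: 25.0
```

```bash
python3 st.py
```

```text
15.95 [0.5779 0.1663 0.0761] 
x [7.6e-03 1.0e+00 5.0e-04] y [ 1.     -0.0076 -0.0016] z [-1.6e-03  5.0e-04 -1.0e+00] q [-0.02  0.74 -0.47  1.75  0.46  0.76 -0.73] 0.2763426148961359
```

{"method": "play_rows", "body": {"series": [[15,-0.02,0,0.1,0,0,0],[15,-0.02,0,0.2,0,0,0],[15,-0.02,0,0.24,0,0,0],[15,-0.02,0,0.24,0,0,0],[15,-0.02,0,0.24,0,0,0]]}}

```text
t: 16.45
position: [0.5789, 0.1625, 0.0476]
eef_rot: [-0.0, 0.711, 0.704, 0.0]
force: [0.0, -0.4, -2.8]
grip_width: 0.276
finger_force: 25.0
```

{"method": "play_rows", "body": {"series": [[45,0,0,0,0,0,0],[45,0,0,0,0,0,0],[45,0,0,0,0,0,0],[45,0,0,-0.2,0,0,0],[45,0,0,-0.5,0,0,0]]}}

```text
t: 16.95
position: [0.5775, 0.1618, 0.1067]
eef_rot: [-0.001, 0.71, 0.704, -0.002]
force: [0.3, 0.1, 0.3]
grip_width: 0.509
finger_force: 0.0
```

{"method": "play_rows", "body": {"series": [[45,0,0,-0.4,0,0,0],[45,0,0,-0.8,0,0,0],[45,0,0,-1,0,0,0],[45,0,0,-1,0,0,0]]}}

```text
t: 17.35
position: [0.5811, 0.1634, 0.2321]
eef_rot: [0.002, 0.711, 0.704, 0.003]
force: [0.4, 0.4, 0.7]
grip_width: 0.513
finger_force: 0.0
```

```bash
python3 chk.py side; python3 chk.py top; python3 st.py
```

```text
A [0.5787 0.161 ] 0.0803 [0.025 0.024 0.014] 140
B [0.5754 0.0562] 0.0793 [0.025 0.024 0.014] 130
C [0.4907 0.1096] 0.0797 [0.026 0.024 0.014] 146
long [ 0.4267 -0.0638] 0.0997 [0.026 0.025 0.014] 140
short [0.3895 0.1939] 0.0503 [0.024 0.024 0.015] 169
short [0.3894 0.1931] 0.0495 [0.025 0.024 0.015] 163
17.45 [0.5788 0.1622 0.2276] 
x [ 9.8e-03  1.0e+00 -3.0e-04] y [ 1.0e+00 -9.8e-03  7.0e-04] z [ 7.e-04 -3.e-04 -1.e+00] q [ 0.06  0.54 -0.56  1.67  0.33  1.02 -0.62] 0.5109614292572038
```

All three posts stand in the cups with tops at 80 mm, and the short and long posts haven't moved. Next I'll check the clearance between the board and the box behind it.

```bash
python3 - <<'E'
from h import *
for n in ('top','side'):
    P=pts(dict(np.load(f'pics/{n}0.npz'))).reshape(-1,3)
    for a in np.arange(-.36,-.1,.04):
        Q=P[(P[:,1]>a)&(P[:,1]<a+.04)&(P[:,0]>.64)&(P[:,2]>.085)&(P[:,2]<.2)]
        if len(Q)>5: print(n,a.round(2),Q[:,0].min().round(3),Q[Q[:,0]<Q[:,0].min()+.02][:,2].max().round(3))
    m=(np.hypot(P[:,0]-.595,P[:,1]+.2116)<.03)&(P[:,2]>.068); Q=P[m]; print(n,'tube top',Q.mean(0),Q.min(0),Q.max(0),len(Q))
E
```

```text
top -0.36 0.702 0.129
top -0.32 0.705 0.127
top -0.28 0.708 0.128
top -0.24 0.712 0.128
top -0.2 0.715 0.127
top tube top [ 0.5957238  -0.21227403  0.06974835] [ 0.58454505 -0.22468899  0.06805336] [ 0.60750655 -0.20068926  0.07291744] 82
side -0.36 0.702 0.126
side -0.32 0.706 0.126
side -0.28 0.709 0.127
side -0.24 0.712 0.126
side -0.2 0.716 0.126
side tube top [ 0.59666185 -0.2113065   0.0696121 ] [ 0.58564605 -0.22358435  0.06812047] [ 0.60900513 -0.19901029  0.07249415] 53
```

{"method": "play_rows", "body": {"series": [[50,-1,0.02,0,0,0,0],[50,-1,0.02,0,0,0,0],[50,-1,0.02,0,0,0,0],[50,-1,0.02,0,0,0,0]]}}

```text
t: 17.85
position: [0.5792, 0.0373, 0.2252]
eef_rot: [-0.0, 0.713, 0.701, -0.002]
force: [-0.3, -1.8, -0.1]
grip_width: 0.566
finger_force: 0.0
```

{"method": "play_rows", "body": {"series": [[50,-1,0.06,0,0,0,0],[50,-1,0.06,0,0,0,0],[50,-1,0.06,0,0,0,0],[50,-1,0.06,0,0,0,0]]}}

```text
t: 18.25
position: [0.5855, -0.0807, 0.2258]
eef_rot: [-0.001, 0.712, 0.702, -0.001]
force: [0.2, 0.2, 0.5]
grip_width: 0.569
finger_force: 0.0
```

{"method": "play_rows", "body": {"series": [[60,-1,0.06,0,0,0,-0.059],[60,-1,0.06,0,0,0,-0.059],[60,-1,0.06,0,0,0,-0.059],[60,-1,0.06,0,0,0,-0.059],[60,-1,0.06,0,0,0,-0.059]]}}

```text
t: 18.75
position: [0.5925, -0.1946, 0.2267]
eef_rot: [-0.001, 0.568, 0.823, 0.001]
force: [-0.1, 0.2, 0.4]
grip_width: 0.678
finger_force: 0.0
```

```bash
python3 -c "
from h import *
snap('wrist','w5')"; python3 st.py
```

```text
18.8 [ 0.5926 -0.1939  0.2271] 
x [-0.356   0.9345  0.0025] y [9.345e-01 3.560e-01 5.000e-04] z [-4.0e-04  2.5e-03 -1.0e+00] q [ 0.65  0.59 -0.58  1.61  0.36  1.05  0.33] 0.6778767498551503
```

View pics/w5.png

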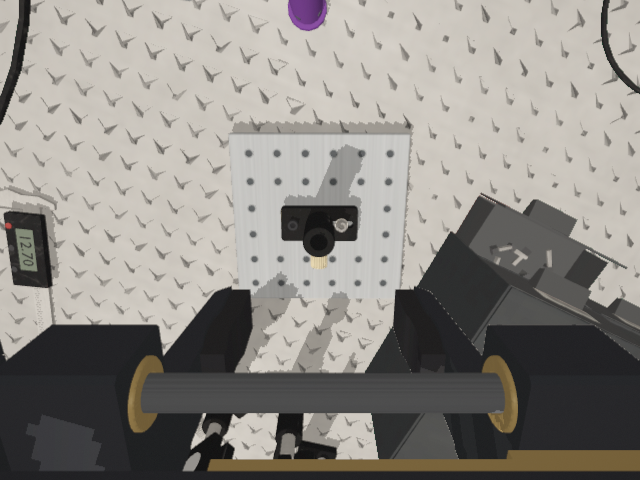

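The board is square to the tool, tube top at (318,241) with its thumb screw towards the tool's -x. Going down to the tube.

{"method": "play_rows", "body": {"series": [[60,-0.143,-0.045,0.3,0,0,0],[60,-0.143,-0.045,0.6,0,0,0],[60,-0.143,-0.045,0.9,0,0,0],[60,-0.143,-0.045,1,0,0,0],[60,-0.143,-0.045,1,0,0,0]]}}

```text
t: 19.3
position: [0.5926, -0.2131, 0.1062]
eef_rot: [-0.002, 0.568, 0.823, 0.0]
force: [-0.2, -0.1, 0.0]
grip_width: 0.682
finger_force: 0.0
```

```bash
python3 -c "
from h import *
c=snap('wrist','w6'); P=pts(c).reshape(-1,3); Q=P[(np.hypot(P[:,0]-.5958,P[:,1]+.212)<.035)&(P[:,2]>.064)&(P[:,2]<.074)]; print((Q.min(0)+Q.max(0))/2,np.ptp(Q,axis=0),len(Q))"; python3 st.py
```

```text
[ 0.59732519 -0.21844808  0.06785424] [0.02554452 0.03610896 0.00770169] 1855
19.35 [ 0.5938 -0.2138  0.108 ] 
x [-3.552e-01  9.348e-01  9.000e-04] y [9.348e-01 3.552e-01 4.000e-04] z [ 0.     0.001 -1.   ] q [ 0.63  0.74 -0.51  1.66  0.45  0.86  0.29] 0.6812628679002538
```

{"method": "play_rows", "body": {"series": [[60,0.01,0.01,0.3,0,0,0],[60,0.01,0.01,0.52,0,0,0],[60,0.01,0.01,0.52,0,0,0],[15,0.01,0.01,0.52,0,0,0],[15,0.01,0.01,0.52,0,0,0]], "grip_force": 50}}

```text
t: 19.85
position: [0.5958, -0.2143, 0.0477]
eef_rot: [0.002, 0.569, 0.823, 0.001]
force: [-0.4, -0.7, 0.2]
grip_width: 0.521
finger_force: 0.0
```

{"method": "play_rows", "body": {"series": [[15,0,0,0,0,0,0],[15,0,0,0,0,0,0],[15,0,0,0,0,0,0],[15,0,0,0,0,0,0],[15,0,0,0,0,0,0]]}}

```text
t: 20.35
position: [0.5954, -0.2141, 0.0463]
eef_rot: [0.001, 0.569, 0.823, 0.001]
force: [2.2, 0.5, 6.7]
grip_width: 0.275
finger_force: 50.0
```

```bash
python3 st.py
```

```text
20.35 [ 0.5954 -0.2141  0.0463] 
x [-0.3534  0.9355 -0.0013] y [0.9355 0.3534 0.0026] z [ 2.9e-03 -3.0e-04 -1.0e+00] q [ 0.6   0.83 -0.47  1.67  0.5   0.76  0.25] 0.2750852437491531
```

{"method": "play_rows", "body": {"series": [[15,0,-0.03,-0.1,0,0,0],[15,0,-0.06,-0.35,0,0,0],[15,0,-0.06,-0.65,0,0,0],[15,0,-0.06,-1,0,0,0],[15,0,-0.06,-1,0,0,0]]}}

```text
t: 20.85
position: [0.5893, -0.2176, 0.1704]
eef_rot: [0.004, 0.569, 0.822, 0.001]
force: [0.4, 0.5, -5.2]
grip_width: 0.276
finger_force: 50.0
```

```bash
python3 -c "
from h import *
snap('wrist','w7')"; python3 st.py
```

```text
20.9 [ 0.5876 -0.2174  0.1673] 
x [-0.3527  0.9357 -0.0025] y [0.9357 0.3527 0.0019] z [ 0.0027 -0.0017 -1.    ] q [ 0.66  0.66 -0.55  1.65  0.41  0.95  0.33] 0.27947747039398974
```

View pics/w7.png

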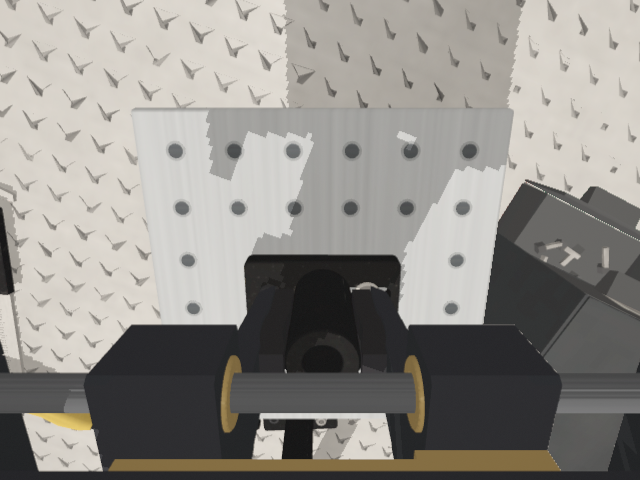

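The board is held level and clear of the table. Carrying it over to the cups.

{"method": "play_rows", "body": {"series": [[15,0.2,0.03,-0.1,0,0,0],[15,0.45,0.1,-0.15,0,0,0],[15,0.7,0.16,-0.15,0,0,0],[15,0.883,0.211,-0.15,0,0,0],[15,0.883,0.211,-0.15,0,0,0]]}}

```text
t: 21.4
position: [0.5709, -0.1039, 0.181]
eef_rot: [-0.003, 0.566, 0.824, -0.0]
force: [-0.3, 0.7, -5.4]
grip_width: 0.275
finger_force: 50.0
```

{"method": "play_rows", "body": {"series": [[15,0.3,0.07,0,0,0,0],[15,0.6,0.14,0,0,0,0],[15,0.883,0.211,0,0,0,0],[15,0.883,0.211,0,0,0,0]]}}

```text
t: 21.8
position: [0.5572, 0.0052, 0.1817]
eef_rot: [-0.003, 0.565, 0.825, 0.0]
force: [-0.3, 0.8, -5.0]
grip_width: 0.275
finger_force: 50.0
```

{"method": "play_rows", "body": {"series": [[15,0.3,0.07,0,0,0,0],[15,0.6,0.14,0,0,0,0],[15,0.8,0.19,0,0,0,0],[15,0.883,0.211,0,0,0,0],[15,0.883,0.211,0,0,0,0]]}}

```text
t: 22.3
position: [0.5449, 0.1077, 0.1819]
eef_rot: [-0.001, 0.568, 0.823, -0.001]
force: [-0.1, -0.4, -5.7]
grip_width: 0.278
finger_force: 50.0
```

```bash
python3 -c "
from h import *
snap('side','s2')"; python3 st.py
```

```text
22.35 [0.5454 0.106  0.182 ] 
x [-3.531e-01  9.356e-01 -8.000e-04] y [ 0.9356  0.3531 -0.0025] z [-0.0021 -0.0016 -1.    ] q [ 0.19  0.54 -0.61  1.82  0.39  0.9  -0.24] 0.27406480733382343
```

View pics/s2.png

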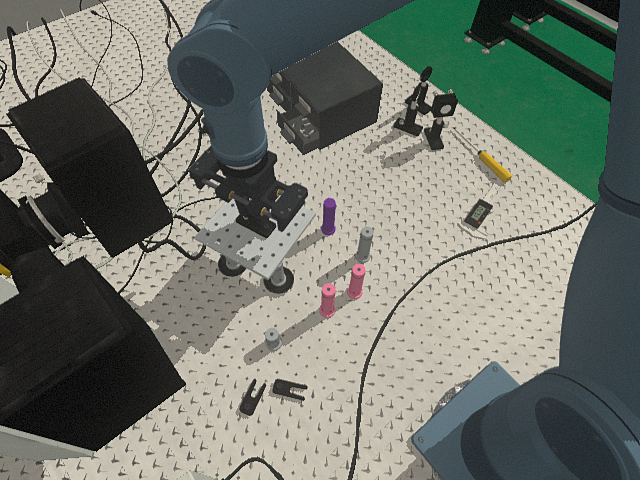

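Side view: the board hangs over the three cups, at about (255,235). Lowering gently.

{"method": "play_rows", "body": {"series": [[15,0.01,0.01,0.15,0,0,0],[15,0.01,0.01,0.28,0,0,0],[15,0.01,0.01,0.38,0,0,0],[15,0.01,0.01,0.41,0,0,0],[15,0.01,0.01,0.41,0,0,0]]}}

```text
t: 22.85
position: [0.5462, 0.1084, 0.1331]
eef_rot: [-0.001, 0.569, 0.822, -0.001]
force: [-0.9, 0.1, -5.4]
grip_width: 0.275
finger_force: 50.0
```

{"method": "play_rows", "body": {"series": [[15,0,0,0.01,0,0,0],[15,0,0,0.02,0,0,0],[15,0,0,0.03,0,0,0],[15,0,0,0.03,0,0,0],[15,0,0,0.03,0,0,0]]}}

```text
t: 23.35
position: [0.5467, 0.1091, 0.1304]
eef_rot: [0.0, 0.569, 0.823, 0.0]
force: [-0.6, 0.3, -5.6]
grip_width: 0.277
finger_force: 50.0
```

```bash
python3 st.py; python3 -c "
from h import *
print(robot.read_state()['force'])"
```

```text
23.35 [0.5467 0.1091 0.1304] 
x [-3.534e-01  9.355e-01 -1.000e-04] y [9.355e-01 3.534e-01 2.000e-04] z [ 2.e-04 -0.e+00 -1.e+00] q [ 0.15  0.62 -0.57  1.85  0.45  0.81 -0.29] 0.27741776074901253
[-0.6053345   0.33317675 -5.59912511]
```

Underside is about 84 mm up, so roughly 4 mm to go.

{"method": "play_rows", "body": {"series": [[15,0,0,0.01,0,0,0],[15,0,0,0.02,0,0,0],[15,0,0,0.028,0,0,0],[15,0,0,0.028,0,0,0],[15,0,0,0.028,0,0,0]]}}

```text
t: 23.85
position: [0.5466, 0.109, 0.1269]
eef_rot: [-0.0, 0.569, 0.823, -0.0]
force: [0.5, -0.3, -4.4]
grip_width: 0.273
finger_force: 50.0
```

Contact is starting (weight down from 5.6 to 4.4 N). A touch more, then release.

{"method": "play_rows", "body": {"series": [[15,0,0,0.004,0,0,0],[15,0,0,0.006,0,0,0],[15,0,0,0.006,0,0,0],[15,0,0,0.006,0,0,0]]}}

```text
t: 24.25
position: [0.5467, 0.1091, 0.1264]
eef_rot: [0.0, 0.569, 0.823, 0.0]
force: [-1.1, 0.1, -2.5]
grip_width: 0.278
finger_force: 50.0
```

{"method": "play_rows", "body": {"series": [[28,0,0,0,0,0,0],[36,0,0,0,0,0,0],[46,0,0,0,0,0,0],[50,0,0,0,0,0,0],[50,0,0,0,0,0,0]]}}

```text
t: 24.75
position: [0.5468, 0.1091, 0.1264]
eef_rot: [0.0, 0.569, 0.823, 0.0]
force: [0.3, 0.1, 0.6]
grip_width: 0.572
finger_force: 0.0
```

{"method": "play_rows", "body": {"series": [[50,0,0,-0.15,0,0,0],[50,0,0,-0.4,0,0,0],[50,0,0,-0.7,0,0,0],[50,0,0,-1,0,0,0],[50,0,0,-1,0,0,0]]}}

```text
t: 25.25
position: [0.5492, 0.1102, 0.251]
eef_rot: [0.003, 0.569, 0.823, 0.003]
force: [0.7, 0.6, 0.0]
grip_width: 0.566
finger_force: 0.0
```

```bash
python3 -c "
from h import *
snap('wrist','w8'); c=snap('side','s3'); P=pts(c).reshape(-1,3)
Q=P[(np.hypot(P[:,0]-.547,P[:,1]-.109)<.08)&(abs(P[:,2]-.09)<.005)]; A=np.c_[Q[:,:2]-[.547,.109],np.ones(len(Q))]; print('plane',np.linalg.lstsq(A,Q[:,2],rcond=None)[0],len(Q))
T=P[(np.hypot(P[:,0]-.547,P[:,1]-.109)<.03)&(P[:,2]>.147)&(P[:,2]<.155)]; print('tube top',(T.min(0)+T.max(0))/2 if len(T) else 0)
"; python3 chk.py side; python3 st.py
```

```text
plane [0.00054068 0.00217481 0.09056058] 3858
tube top [0.54673764 0.10599854 0.1505903 ]
A [0.5773 0.1616] 0.0893 [0.062 0.062 0.004] 211
B [0.5741 0.0568] 0.0893 [0.062 0.053 0.003] 183
C [0.4884 0.1106] 0.0892 [0.06  0.062 0.008] 247
long [ 0.4271 -0.0633] 0.0996 [0.024 0.025 0.013] 136
short [0.3896 0.1938] 0.0503 [0.025 0.024 0.014] 166
25.4 [0.5462 0.1087 0.2457] 
x [-3.532e-01  9.356e-01 -2.000e-04] y [ 9.356e-01  3.532e-01 -8.000e-04] z [-6.e-04 -5.e-04 -1.e+00] q [ 0.22  0.47 -0.66  1.77  0.33  1.02 -0.2 ] 0.5674011395727723
```

View pics/s3.png

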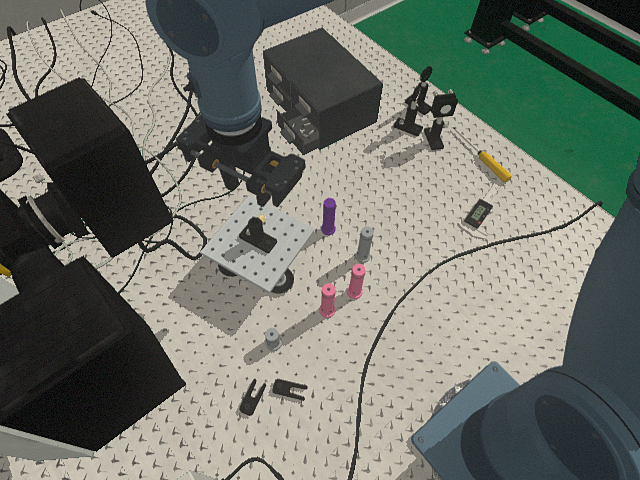

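The board sits level (tilt about 2 mrad, top at 90.6 mm) at (260,240) over the cups. The gripper is clear of it, and the short (272,337) and long (366,243) posts haven't moved.

```bash
python3 -c "
from h import *
print(robot.sign_off())"
```

```text
the job is handed in; nothing more can be done
None
```

I handed the job in: the three 75 mm posts stand in the cups and the breadboard rests level on them (tilt about 2 mrad), centred over the three. The short and long posts haven't moved; no verdict came back from the judge.

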